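Unclamp the milled block and hold it down under the lever press

TASK

Slide the vise jaw back, lift the milled block out and set it in the lever press, its thin end between the two rails under the lever and right up against the end stop, then let go of it. Then push the lever's black handle down until the lever is level, so that its spring foot presses on the block, and keep it there: finish while still holding the lever down level. Leave the stamp, the mug and the tape cutter where they stand.

Things in the scene. Friction and masses are not known exactly. Their poses are not given: they have to be found in the camera images.
- vise: Low grey vise fixed to the bench (to the robot's left or right), 260 x 100 mm. Origin on the bench surface, under the tall end of the clamped block. Its x axis points along the vise from the moving jaw (-x) to the fixed jaw (+x), z up. The block rests on a bed 28 mm above the bench, 40 mm wide, as wide as the block.
- vise_jaw (a joint): The vise's moving jaw: 0 = closed on the block, grows to 0.035 m as it slides back along the vise's -x. Its steel lip (52 mm above the bench) hooks 5 mm over the block's foot, so the block cannot be lifted until the jaw is back; draw it back about 20 to 30 mm. About 3 N of friction; it stays where it is left.
- jaw_post (a point): Centre of the upright steel post on the moving jaw, by which the jaw is pulled: 16 mm along x by 20 mm along y (vise axes), 73 mm above the bench; it stands free from 52 mm to 88 mm height, and lies 58 mm from the block's centre point when closed.
- block_center (a point): Loose milled aluminium block, 0.34 kg: centre of its tall end, a boss 36 (x) x 40 (y) x 46 mm high, half-way up (23 mm above the underside). A 16 mm thick slab, 40 mm wide, runs from here 100 mm along the block's +x (the thin end) and 34 mm along -x (a short foot). z up. In the vise its axes are the vise's and both sides of the boss are free to grasp along y.
- press: Dark lever press fixed to the bench, on the other side from the vise. Base plate 170 (x) x 160 (y) x 14 mm; origin at the centre of its underside on the bench, z up. The lever runs along y above x = 45 mm; its hinge is at y = -60 mm, 66 mm above the bench, between two grey cheeks 82 mm high (y -75 to -45 mm).
- press_nest (a point): Where block_center lies when the block is home in the press: 37 mm above the bench, axes as the press. The block then lies flat on the base plate, thin end along +x, between two rails (9 mm high, 3 mm play on each side, beginning 30 mm along +x from here), against the end stop 100 mm along +x from here.
- press_lever (a joint): The press lever's angle: 0 = raised 0.5 rad (29 degrees), its rest, to which a spring returns it (its end then stands 175 mm above the bench); 0.5 = level; 0.62 = lower stop. Wanted: level, within 0.09 rad. Pushing at the handle takes about 2 N at the start and 9 N at level with the block in place. With the block home the foot meets it at about 0.39.
- lever_pad (a point): Middle of the flat top of the lever's black handle, 170 mm from the hinge along the lever and 6 mm above its centre line (handle 140 to 215 mm from the hinge, 30 mm wide, 12 mm thick). Pushed down from above; swings in the press's y-z plane about the hinge, from about 150 mm above the bench at rest to 72 mm when level.
- press_foot: Round rubber foot, 18 mm diameter, on a spring plunger under the lever, 70 mm from the hinge; origin at its lower end. Raised, it hangs over 20 mm clear of a block in the press: lower the block 40 to 60 mm short of home (along press -x) and slide it in under the foot. It yields up to 19 mm; at level it presses the block with about 8 N.
- knob_stamp: Bystander: wooden hand stamp with a knob, 28 x 44 x 80 mm, standing near the middle of the bench; origin at its underside. Must not be moved.
- mug: Bystander: white mug, 92 x 127 x 95 mm, on the right; origin at its underside. Must not be moved.
- tape_cutter: Bystander: small clear tape dispenser, 45 x 55 x 20 mm, near the front edge in the middle; origin at its underside. Must not be moved.

How it is judged (in metres and radians):
On the way, in this order (a step that is already met when the one before it is completed fails the run):
1. the vise jaw is slid back, its lip clear of the block (value of joint vise_jaw above 0.01 m), for 0.1 s.
2. the block is lifted clear of the vise (z of block_center in the frame of vise above 0.085 m), for 0.1 s.
3. the block lies home in the press, flat between the rails and against the end stop, and the fingers are off it (x of block_center in the frame of press_nest between -0.009 and 0.005 m and y of block_center in the frame of press_nest between -0.0065 and 0.0065 m and z of block_center in the frame of press_nest between -0.004 and 0.004 m and angle between the x axis of block_center and the x axis of press_nest, either way round below 0.15 rad and angle between block_center's own z axis and vertical below 0.1 rad and contact force between each of the fingers, the arm and block below 0.3 N), for 0.2 s.
At the end, for the whole second after the job is handed in: The robot is still pushing the lever (over 2 N) and it stays level within 0.09 rad (joint 0.41 to 0.59), its foot presses on the block with over 2 N, and the block lies flat and straight in the press within 9 mm of the end stop, between the rails, not touched by the robot (all of step 3 and value of joint press_lever between 0.41 and 0.59 rad and contact force between any of the fingers, the arm and press_lever above 2 N and contact force between press_foot and block above 2 N and velocity of joint press_lever between -0.1 and 0.1 rad/s); the arm keeps its last pose, push and grip.
It fails at once if the stamp moved (distance of knob_stamp from where it was at the start of the episode above 0.03 m).
It fails at once if the mug moved (distance of mug from where it was at the start of the episode above 0.03 m).
It fails at once if the tape cutter moved (distance of tape_cutter from where it was at the start of the episode above 0.03 m).
It also fails if it takes over 61 s, if anything falls off the work surface, if the arm or the gripper's body presses on something with over 40 N, if the wrist force passes 120 N, or if a joint passes its speed limit or range.

ROBOT

A 6-joint arm with a two-finger parallel gripper is mounted at the origin on a cart in front of the work surface, level with it; the furniture and walls round the work are solid. World frame = base frame: x ahead of the robot, y to its left, z up, the work surface at z = 0. Lengths are in mm, angles in rad, forces in N, time in s.
With the tool pointing down it reaches from about 300 to 775 mm from the base axis. Payload 14.6 kg.
Tool frame: the origin (TCP) lies at the centre of the arm's flange, where the gripper is bolted on; the fingertips stand 199 mm ahead of it and the grasp point (between the pads) lies 180 mm ahead of it; z points along the fingers, y is the line along which they close (so a half turn about z gives the same grasp; the last joint's range is limited). The gripper opens to 94 mm and grips with 3 to 60 N. Pads are 16 mm wide; open, the fingers measure 119 mm over their backs; the gripper's body (75 mm by 177 mm) begins 78 mm behind the grasp point.
Start: joints at [-1.224, 0.3, 1.521, -0, 1.321, -0.067], TCP at [221.143, -503.574, 404.646] pointing down, gripper open.
Joint ranges: [-3.03, 3.03], [-0.79, 2.21], [0.23, 2.52], [-1.04, 4.18], [0, 3.07], [-2.55, 2.55]. Speed limits (rad/s): [2.22, 2.22, 2.57, 3.14, 3.14, 3.14].

INTERFACE

Orientations are given as [roll, pitch, yaw] about the fixed x, y, z axes, in that order (R = Rz(yaw) Ry(pitch) Rx(roll)).
In Python, from cell import manip, optics, workorder gives the robot as it stands.
- The arm moves only by the tool step_arm, never from a script. Its argument "increments" is a list that holds one entry, the list of rows, each a list of 7 numbers: the turn, a rotation vector about the tool's x, y, z as a fraction of full scale, then the shift along the tool's x, y, z as a fraction of full scale, then the closure, from -1 (fully open) to 1 (shut). In form: [[[wx, wy, wz, tx, ty, tz, fingers], ...]]. A call has 1 to 5 rows; each row shifts and turns the commanded pose from where the row before left it, along the tool's axes as they then stand; what a row does not reach is not made up. Full scale, the value 1, is 40 mm for a shift and 45 degrees for a turn. A row lasts 1/10 s, in which the tool goes at most 50 mm and 8.59 degrees, less where a joint would pass 70% of its speed; a pose out of reach is approached as far as the arm can. A call with a number of a shift or a turn outside -1 to 1 is refused whole. A call with a gripper value outside its range is refused whole. The fingers move at their own pace and stop on an object; "newtons" is the grip in N (left out, the last holds). Time passes only in rows, so rows that do not move let the fingers close. It gives the time, the measured TCP pose, the force, the opening and the grip force at its end, in the units of the state.
- manip.read_state(): the state, without advancing time (a new reading comes with each control period).
- optics.camera(name): name is "scene" or "top"; returns a dict with "frame" (480x640x3 uint8, red, green, blue), "range_z" (480x640 float32, mm along the optical axis (not along the pixel's ray), 0 where there is no reading), "mtx" (3x3 intrinsics, pixels), "distortion" ([k1, k2, p1, p2, k3] as OpenCV has them; the pictures are not rectified), "cam_to_world" (4x4, takes a point from camera to world coordinates). Camera axes: x right, y down, z forward; pixel columns grow to the right and rows downward; lengths in mm; the calibration is good to about 2 mm. A picture is of the moment at which its call begins.
- workorder.sign_off(): hands the job in; it is judged then, once.
The state is a dict: "clock": time; "joints": joint angles; "qd": joint speeds; "effort": joint torques, N m; "eef_pos": TCP position; "eef_rot": TCP orientation; "wrist_force": force on the tool from outside, world axes, zero at the start; "moment": the same for the moment, N m; "finger_gap": finger opening in mm; "finger_force": force on a finger pad.
Only numpy, scipy, OpenCV 4.12 (cv2) and the standard library are available. Lean on these libraries where they do the work, as an engineer would, in place of code of your own. Each camera call takes 0.05 s, during which the arm holds its last target. There are 200 camera calls.

## Working session

There is one attempt and no reset: what is moved stays moved. The work goes in short steps, Python scripts to look and compute and a tool call to move; the robot and the scene stay as the last step left them, time stands still between calls to the robot, and variables do not carry over. Pictures are saved under pics/ and viewed, at most 10 in all, crops included, and the job is handed in when it is done.

Besides the shell and the picture viewer there is one more tool, called in YAML: its name, and indented under it one key for each argument. step_arm: Moves the arm, as the interface text tells. Its arguments: {"type":"object","properties":{"increments":{"type":"array","items":{"type":"array","items":{"type":"array","items":{"type":"number"}}}},"newtons":{"type":"number"}},"required":["increments"]}

```bash
ls; mkdir -p pics; python3 - <<'E'
from cell import manip, optics, workorder
import cv2, numpy as np
print(manip.read_state())
for n in ("scene","top"):
    c=optics.camera(n); cv2.imwrite(f"pics/{n}0.png",c["frame"][:,:,::-1]); np.savez(f"{n}0.npz",**c)
    print(n,c["mtx"],c["distortion"],c["cam_to_world"])
E
```

```text
pics
{'clock': 0.0, 'joints': array([-1.22359359e+00,  3.00473693e-01,  1.52154754e+00, -2.64304729e-05,
        1.32066728e+00, -6.66426672e-02]), 'qd': array([ 7.55210685e-06,  5.82751563e-04,  6.60786285e-04,  7.17177150e-04,
       -4.67986651e-04,  5.48514102e-04]), 'effort': array([ 9.95276991e-05, -5.31810737e+01, -3.52738774e+01,  7.08598411e-02,
        2.44068395e-02, -1.11511808e-04]), 'eef_pos': array([ 221.13963516, -503.55974877,  404.09896754]), 'eef_rot': array([-3.14049752e+00, -4.74330494e-05,  4.13851929e-01]), 'wrist_force': array([0.18447995, 1.07793017, 0.33501479]), 'moment': array([-0.02489905,  0.01884757,  0.02731248]), 'finger_force': 0.0, 'finger_gap': 94.1124106553978}
scene [[558.72056737   0.         318.21264783]
 [  0.         558.72056737 244.60592732]
 [  0.           0.           1.        ]] [-0.04376996  0.          0.          0.          0.        ] [[-6.29688430e-01 -3.87093285e-01  6.73536391e-01 -5.07019993e+02]
 [-7.76801357e-01  3.04268069e-01 -5.51362488e-01  7.14503166e+02]
 [ 8.49309978e-03 -8.70390562e-01 -4.92288671e-01  8.18070603e+02]
 [ 0.00000000e+00  0.00000000e+00  0.00000000e+00  1.00000000e+00]]
top [[596.12396351   0.         321.87904489]
 [  0.         596.12396351 244.56768043]
 [  0.           0.           1.        ]] [-0.07345843  0.          0.          0.          0.        ] [[-9.55310446e-03 -9.94874906e-01  1.00661109e-01  3.15393083e+02]
 [-9.99952744e-01  9.32315725e-03 -2.75456761e-03 -7.47443141e+01]
 [ 1.80197084e-03 -1.00682667e-01 -9.94916958e-01  1.66066104e+03]
 [ 0.00000000e+00  0.00000000e+00  0.00000000e+00  1.00000000e+00]]
```

View pics/top0.png

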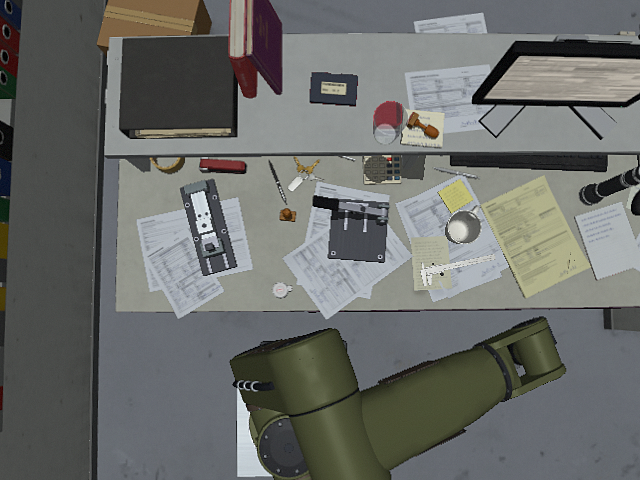

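View pics/scene0.png

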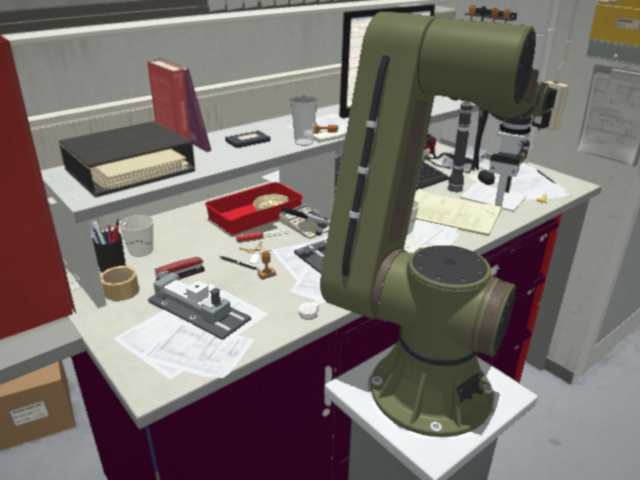

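The top view shows the vise at about (208,228), the press at about (358,230) with its handle to the left at (325,202), the stamp at (288,214), the tape cutter at (282,290) and the mug at (462,227). I'll enlarge it for measuring.

```bash
python3 - <<'E'
import cv2, numpy as np
d=np.load("top0.npz"); f=d["frame"][:,:,::-1]
a=cv2.resize(f[165:290,165:265],None,fx=4.8,fy=4.8,interpolation=cv2.INTER_CUBIC)
b=cv2.resize(f[175:275,300:400],None,fx=4,fy=4,interpolation=cv2.INTER_CUBIC)
im=np.zeros((600,800,3),np.uint8); im[:600,:400]=cv2.resize(f[165:290,165:248],(400,600),interpolation=cv2.INTER_CUBIC); im[:400,400:]=b
cv2.imwrite("pics/crop0.png",im)
E
cat > h.py <<'E'
import numpy as np, cv2
def ray(d,u,v,z=None):
    """world point of pixel: by plane z (mm) or by depth"""
    p=cv2.undistortPoints(np.array([[[u,v]]],float),d["mtx"],d["distortion"])[0,0]
    T=d["cam_to_world"]; r=T[:3,:3]@np.array([p[0],p[1],1.])
    s=d["range_z"][int(round(v)),int(round(u))] if z is None else (z-T[2,3])/r[2]
    return T[:3,3]+s*r
E
```

```text
(no output)
```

View pics/crop0.png

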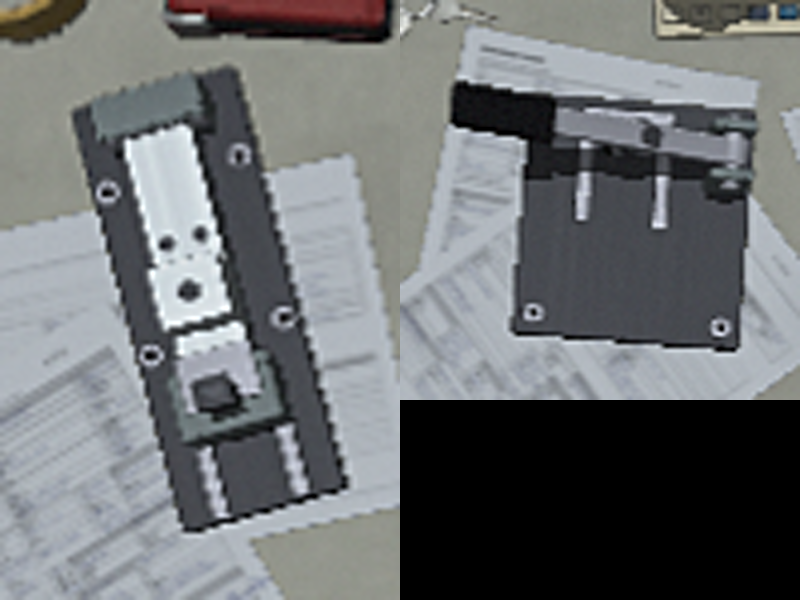

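```bash
python3 - <<'E'
import numpy as np
from h import *
d=dict(np.load("top0.npz"))
L=lambda x,y,z:ray(d,165+x*83/400-.4,165+y*125/600-.4,z)
R=lambda x,y,z:ray(d,300+(x-400)/4-.4,175+y/4-.4,z)
pr=lambda n,p:print(n,np.round(p,1))
for n,x,y,z in [("post",215,394,88),("postbase? ",222,360,52),("hole",190,290,74),("slabend",157,133,44),("bBL",187,532,14),("bBR",350,485,14),("bTL",75,105,14),("bTR",235,65,14),("boltL1",108,192,14),("boltL2",151,354,14),("boltR1",240,155,14),("boltR2",284,317,14),("slabL",125,141,44),("slabL2",155,255,44)]: pr(n,L(x,y,z))
for n,x,y,z in [("BL",513,333,14),("BR",738,350,14),("bolt1",533,312,14),("bolt2",720,327,14),("rail1",582,219,23),("rail2",660,227,23),("rail1t",586,150,23),("rail2t",664,150,23),("hinge",738,152,72),("TR",752,200,14),("padend",455,104,175),("padin",556,118,140)]: pr(n,R(x,y,z))
# depth check
for u,v in [(165+215*83/400,165+394/4.8),(165+190*.2075,165+275/4.8),(165+160*.2075,165+200/4.8),(358,245),(325,202)]: pr("depth",ray(d,u,v))
E
```

```text
post [471.7 220.3  88. ]
postbase?  [494.6 223.2  52. ]
hole [531.8 237.5  74. ]
slabend [627.1 263.5  44. ]
bBL [399.2 249.6  14. ]
bBR [425.5 155.8  14. ]
bTL [650.2 318.3  14. ]
bTR [672.9 224.5  14. ]
boltL1 [598.3 298.   14. ]
boltL2 [502.7 271.6  14. ]
boltR1 [619.3 221.   14. ]
boltR2 [523.6 194.5  14. ]
slabL [622.7 281.9  44. ]
slabL2 [556.3 263.7  44. ]
BL [444.9 -95.5  14. ]
BR [ 431.5 -251.2   14. ]
bolt1 [ 459.3 -109.5   14. ]
bolt2 [ 447.7 -239.1   14. ]
rail1 [ 522.8 -144.    23. ]
rail2 [ 516.8 -197.9   23. ]
rail1t [ 571.1 -147.4   23. ]
rail2t [ 570.6 -201.6   23. ]
hinge [ 561.2 -247.7   72. ]
TR [ 536.3 -263.1   14. ]
padend [577.5 -58.4 175. ]
padin [ 573.9 -123.1  140. ]
depth [470.2 218.5  91.7]
depth [538.5 235.6  78.7]
depth [587.1 260.2  43.5]
depth [ 479.6 -179.5   16.3]
depth [577.5 -88.  152.9]
```

```bash
python3 - <<'E'
import numpy as np
from h import *
d=dict(np.load("top0.npz"))
for u,v in [(208,145),(208,152),(330,150),(288,215),(287,207),(282,290),(200,190)]: print(u,v,np.round(ray(d,u,v),0))
E
```

```text
208 145 [695. 190. 282.]
208 152 [680. 191. 276.]
330 150 [ 681. -100.  277.]
288 215 [558.  12.  65.]
287 207 [591.  18.  -0.]
282 290 [357.  32.  18.]
200 190 [633. 255.  46.]
```

step_arm:
  increments:
    - [[0, 0, 0.093, 0.54, -0.79, 0, -1], [0, 0, 0.093, 0.54, -0.79, 0, -1], [0, 0, 0, 0.54, -0.79, 0, -1], [0, 0, 0, 0.54, -0.79, 0, -1], [0, 0, 0, 0.54, -0.79, 0, -1]]
  newtons: 30

```text
clock: 0.6
eef_pos: [275.5, -318.9, 404.4]
eef_rot: [-3.141, 0.0, 0.267]
wrist_force: [0.4, -0.3, 0.2]
finger_gap: 93.9
finger_force: 0.0
```

step_arm:
  increments:
    - [[0, 0, 0, 0.54, -0.79, 0, -1], [0, 0, 0, 0.54, -0.79, 0, -1], [0, 0, 0, 0.54, -0.79, 0, -1], [0, 0, 0, 0.54, -0.79, 0, -1], [0, 0, 0, 0.54, -0.79, 0, -1]]

```text
clock: 1.1
eef_pos: [337.9, -137.9, 404.6]
eef_rot: [3.142, -0.0, 0.267]
wrist_force: [0.7, -1.4, 0.3]
finger_gap: 94.3
finger_force: 0.0
```

step_arm:
  increments:
    - [[0, 0, 0, 0.54, -0.79, 0, -1], [0, 0, 0, 0.54, -0.79, 0, -1], [0, 0, 0, 0.54, -0.79, 0, -1], [0, 0, 0, 0.54, -0.79, 0, -1], [0, 0, 0, 0.54, -0.79, 0, -1]]

```text
clock: 1.6
eef_pos: [400.3, 43.2, 404.6]
eef_rot: [3.142, -0.0, 0.268]
wrist_force: [0.0, -0.5, -1.0]
finger_gap: 93.5
finger_force: 0.0
```

```bash
cat > go.py <<'E'
import sys, numpy as np
from scipy.spatial.transform import Rotation as R
from cell import manip
s=manip.read_state(); x,y,z,yaw=map(float,sys.argv[1:5])
A=R.from_euler("xyz",s["eef_rot"]); B=R.from_euler("xyz",[np.pi,0,yaw])
print("t",round(s["clock"],2),"pos",np.round(s["eef_pos"],1),"rpy",np.round(s["eef_rot"],3),"F",np.round(s["wrist_force"],1),"gap",round(s["finger_gap"],1))
print("turn(frac)",np.round((A.inv()*B).as_rotvec()/np.radians(45),3),"shift/40 after turn",np.round(B.inv().apply(np.array([x,y,z])-s["eef_pos"])/40,3))
E
python3 go.py 474.5 221.8 259 0.268
```

```text
t 1.6 pos [400.3  43.2 404.6] rpy [ 3.142 -0.     0.268] F [ 0.  -0.5 -1. ] gap 93.5
turn(frac) [ 0. -0. -0.] shift/40 after turn [ 2.972 -3.815  3.64 ]
```

step_arm:
  increments:
    - [[0, 0, 0, 0.595, -0.763, 0, -1], [0, 0, 0, 0.595, -0.763, 0, -1], [0, 0, 0, 0.595, -0.763, 0, -1], [0, 0, 0, 0.595, -0.763, 0, -1], [0, 0, 0, 0.595, -0.763, 0, -1]]

```text
clock: 2.1
eef_pos: [474.8, 221.8, 404.3]
eef_rot: [3.142, 0.001, 0.268]
wrist_force: [0.3, -0.7, 1.1]
finger_gap: 93.6
finger_force: 0.0
```

step_arm:
  increments:
    - [[0, 0, 0, 0, 0, 0.6, -1], [0, 0, 0, 0, 0, 0.6, -1], [0, 0, 0, 0, 0, 0.3, -1], [0, 0, 0, 0, 0, 0, -1], [0, 0, 0, 0, 0, 0, -1]]

```text
clock: 2.6
eef_pos: [474.7, 220.0, 345.5]
eef_rot: [-3.142, -0.001, 0.267]
wrist_force: [-0.0, 0.2, 0.2]
finger_gap: 94.1
finger_force: 0.0
```

```bash
python3 go.py 474.5 221.8 259 0.268; python3 - <<'E'
from cell import optics
import cv2,numpy as np
c=optics.camera("top"); np.savez("top1.npz",**c); f=c["frame"][:,:,::-1]
s=optics.camera("scene"); np.savez("sc1.npz",**s); g=s["frame"][:,:,::-1]
im=np.hstack([cv2.resize(f[160:280,165:265],(400,480),interpolation=cv2.INTER_CUBIC),cv2.resize(g[230:350,140:240],(400,480),interpolation=cv2.INTER_CUBIC)])
cv2.imwrite("pics/p1.png",im)
E
```

```text
t 2.6 pos [474.7 220.  345.5] rpy [-3.142e+00 -1.000e-03  2.670e-01] F [-0.   0.2  0.2] gap 94.1
turn(frac) [-0.    -0.001 -0.001] shift/40 after turn [ 0.006 -0.045  2.162]
```

View pics/p1.png

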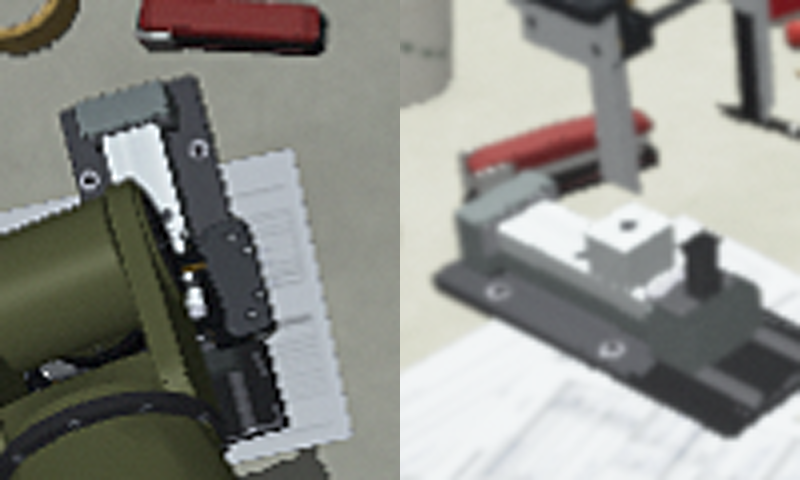

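The scene crop shows the post top at about (702,240) and the boss hole at about (629,225). I'll cross-check those positions against the scene camera.

```bash
python3 - <<'E'
import numpy as np
from h import *
d=dict(np.load("sc1.npz"))
C=lambda x,y,z:np.round(ray(d,140+(x-400)/4-.4,230+y/4-.4,z),1)
print("post",C(702,240,88),"hole",C(629,225,74),"boss top corners",[C(x,y,74) for x,y in [(586,230),(626,206),(675,221),(632,248)]])
E
```

```text
post [475.  218.5  88. ] hole [534.7 235.3  74. ] boss top corners [array([545.8, 258. ,  74. ]), array([554.3, 226.7,  74. ]), array([521.5, 211.5,  74. ]), array([511.9, 245.6,  74. ])]
```

step_arm:
  increments:
    - [[0, 0, 0, 0, -0.02, 0.7, -1], [0, 0, 0, 0, 0, 0.7, -1], [0, 0, 0, 0, 0, 0.5, -1], [0, 0, 0, 0, 0, 0.2, -1], [0, 0, 0, 0, 0, 0, -1]]

```text
clock: 3.2
eef_pos: [474.4, 220.9, 260.7]
eef_rot: [3.142, 0.0, 0.268]
wrist_force: [-0.2, 0.7, -0.4]
finger_gap: 93.6
finger_force: 0.0
```

step_arm:
  increments:
    - [[0, 0, 0, 0, 0, 0, 1], [0, 0, 0, 0, 0, 0, 1], [0, 0, 0, 0, 0, 0, 1], [0, 0, 0, 0, 0, 0, 1], [0, 0, 0, 0, 0, 0, 1]]
  newtons: 15

```text
clock: 3.7
eef_pos: [474.3, 220.9, 260.9]
eef_rot: [-3.142, -0.0, 0.268]
wrist_force: [0.7, 0.3, -1.0]
finger_gap: 57.8
finger_force: 0.0
```

step_arm:
  increments:
    - [[0, 0, 0, 0, 0, 0, 1], [0, 0, 0, 0, 0, 0, 1], [0, 0, 0, 0, 0, 0, 1], [0, 0, 0, 0, 0, 0, 1], [0, 0, 0, 0, 0, 0, 1]]

```text
clock: 4.2
eef_pos: [474.1, 221.4, 260.6]
eef_rot: [-3.14, -0.0, 0.267]
wrist_force: [0.9, -0.5, -0.8]
finger_gap: 19.7
finger_force: 15.0
```

Gripped at 19.7 mm, which matches the post. Pulling back 25 mm.

step_arm:
  increments:
    - [[0, 0, 0, -0.2, 0, 0, 1], [0, 0, 0, -0.2, 0, 0, 1], [0, 0, 0, -0.2, 0, 0, 1], [0, 0, 0, -0.08, 0, 0, 1], [0, 0, 0, 0, 0, 0, 1]]

```text
clock: 4.7
eef_pos: [447.6, 214.1, 260.6]
eef_rot: [-3.14, 0.0, 0.268]
wrist_force: [-3.9, 5.5, 0.6]
finger_gap: 19.8
finger_force: 15.0
```

step_arm:
  increments:
    - [[0, 0, 0, 0, 0, 0, -1], [0, 0, 0, 0, 0, 0, -1], [0, 0, 0, 0, 0, 0, -1], [0, 0, 0, 0, 0, 0, -1], [0, 0, 0, 0, 0, 0, -1]]

```text
clock: 5.2
eef_pos: [448.1, 213.7, 260.6]
eef_rot: [3.142, 0.0, 0.268]
wrist_force: [0.4, 0.7, 0.4]
finger_gap: 56.7
finger_force: 0.0
```

step_arm:
  increments:
    - [[0, 0, 0, 0, 0, 0, -1], [0, 0, 0, 0, 0, 0, -1], [0, 0, 0, 0, 0, -0.9, -1], [0, 0, 0, 0, 0, -0.6, -1], [0, 0, 0, 0, 0, 0, -1]]

```text
clock: 5.7
eef_pos: [448.5, 213.9, 323.7]
eef_rot: [-3.141, -0.005, 0.268]
wrist_force: [0.0, -0.5, -1.0]
finger_gap: 93.6
finger_force: 0.0
```

```bash
python3 go.py 531.5 237 320 0.268; python3 - <<'E'
from cell import optics
import cv2,numpy as np
s=optics.camera("scene"); np.savez("sc2.npz",**s); g=s["frame"][:,:,::-1]
cv2.imwrite("pics/p2.png",cv2.resize(g[230:350,140:260],(600,600),interpolation=cv2.INTER_CUBIC))
E
```

```text
t 5.7 pos [448.5 213.9 323.7] rpy [-3.141 -0.005  0.268] F [ 0.  -0.5 -1. ] gap 93.6
turn(frac) [-0.001 -0.007 -0.   ] shift/40 after turn [ 2.154 -0.007  0.092]
```

View pics/p2.png

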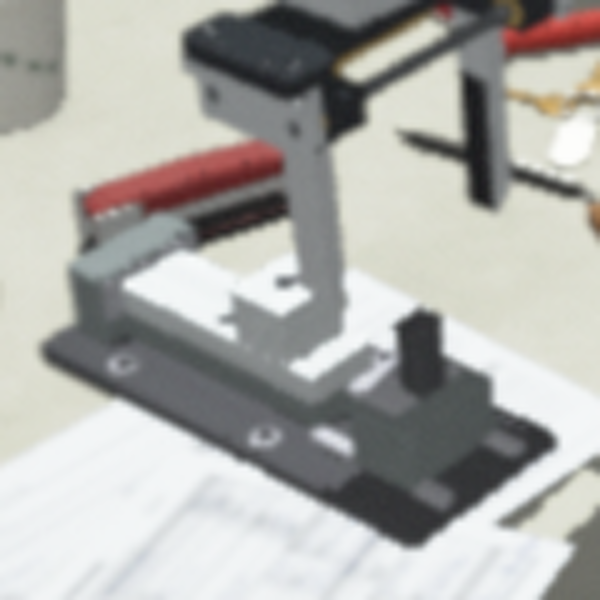

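The jaw is back (post at about (418,350)) and the block hasn't moved. Next I'll grasp the boss.

step_arm:
  increments:
    - [[0, 0, 0, 0.7, 0, 0, -1], [0, 0, 0, 0.7, 0, 0, -1], [0, 0, 0, 0.5, 0, 0, -1], [0, 0, 0, 0.25, 0, 0, -1], [0, 0, 0, 0, 0, 0, -1]]

```text
clock: 6.25
eef_pos: [531.4, 236.5, 319.4]
eef_rot: [3.141, 0.002, 0.268]
wrist_force: [-0.5, 0.7, 0.4]
finger_gap: 94.0
finger_force: 0.0
```

step_arm:
  increments:
    - [[0, 0, 0, 0, 0, 0.7, -1], [0, 0, 0, 0, 0, 0.7, -1], [0, 0, 0, 0, 0, 0.5, -1], [0, 0, 0, 0, 0, 0.26, -1], [0, 0, 0, 0, 0, 0, -1]]

```text
clock: 6.75
eef_pos: [530.4, 236.3, 233.2]
eef_rot: [3.141, 0.002, 0.268]
wrist_force: [-0.5, 1.1, 0.1]
finger_gap: 94.2
finger_force: 0.0
```

step_arm:
  increments:
    - [[0, 0, 0, 0, 0, 0, 1], [0, 0, 0, 0, 0, 0, 1], [0, 0, 0, 0, 0, 0, 1], [0, 0, 0, 0, 0, 0, 1], [0, 0, 0, 0, 0, 0, 1]]
  newtons: 30

```text
clock: 7.25
eef_pos: [531.1, 236.5, 234.5]
eef_rot: [-3.142, -0.0, 0.268]
wrist_force: [-0.2, 0.3, -0.3]
finger_gap: 57.5
finger_force: 0.0
```

step_arm:
  increments:
    - [[0, 0, 0, 0, 0, 0, 1], [0, 0, 0, 0, 0, 0, 1], [0, 0, 0, 0, 0, 0, 1], [0, 0, 0, 0, 0, 0, 1], [0, 0, 0, 0, 0, 0, 1]]

```text
clock: 7.75
eef_pos: [531.0, 236.5, 234.3]
eef_rot: [-3.141, -0.0, 0.268]
wrist_force: [0.1, 1.8, 1.3]
finger_gap: 40.1
finger_force: 30.0
```

step_arm:
  increments:
    - [[0, 0, 0, 0, 0, -0.2, 1], [0, 0, 0, 0, 0, -0.5, 1], [0, 0, 0, 0, 0, -0.6, 1], [0, 0, 0, 0, 0, -0.6, 1], [0, 0, 0, 0, 0, -0.6, 1]]

```text
clock: 8.25
eef_pos: [530.8, 236.3, 335.3]
eef_rot: [3.141, 0.001, 0.268]
wrist_force: [0.1, -0.7, -3.8]
finger_gap: 39.8
finger_force: 30.0
```

step_arm:
  increments:
    - [[0, 0, 0, 0, 0, -0.6, 1], [0, 0, 0, 0, 0, -0.6, 1], [0, 0, 0, 0, 0, -0.4, 1], [0, 0, 0, 0, 0, 0, 1], [0, 0, 0, 0, 0, 0, 1]]

```text
clock: 8.75
eef_pos: [530.9, 236.4, 397.6]
eef_rot: [3.141, 0.001, 0.268]
wrist_force: [-0.7, -0.5, -5.1]
finger_gap: 39.7
finger_force: 30.0
```

```bash
python3 go.py 437 -163.7 400 -0.088
```

```text
t 8.75 pos [530.9 236.4 397.6] rpy [3.141e+00 1.000e-03 2.680e-01] F [-0.7 -0.5 -5.1] gap 39.7
turn(frac) [0.    0.001 0.453] shift/40 after turn [-1.459 10.169 -0.061]
```

step_arm:
  increments:
    - [[0, 0, 0.09, 0, 0, 0, 1], [0, 0, 0.09, 0, 0, 0, 1], [0, 0, 0.09, 0, 0, 0, 1], [0, 0, 0.09, 0, 0, 0, 1], [0, 0, 0.093, 0, 0, 0, 1]]

```text
clock: 9.25
eef_pos: [531.0, 236.4, 396.6]
eef_rot: [3.14, 0.002, -0.091]
wrist_force: [0.4, 0.4, -3.4]
finger_gap: 39.5
finger_force: 30.0
```

step_arm:
  increments:
    - [[0, 0, 0, -0.3, 0.4, 0, 1], [0, 0, 0, -0.3, 0.7, 0, 1], [0, 0, 0, -0.3, 0.8, 0, 1], [0, 0, 0, -0.3, 0.8, 0, 1], [0, 0, 0, -0.26, 0.8, 0, 1]]

```text
clock: 9.75
eef_pos: [459.6, 101.1, 396.9]
eef_rot: [3.141, 0.002, -0.088]
wrist_force: [1.4, 0.1, -3.4]
finger_gap: 40.0
finger_force: 30.0
```

step_arm:
  increments:
    - [[0, 0, 0, 0, 0.8, 0, 1], [0, 0, 0, 0, 0.8, 0, 1], [0, 0, 0, 0, 0.8, 0, 1], [0, 0, 0, 0, 0.8, 0, 1], [0, 0, 0, 0, 0.8, 0, 1]]

```text
clock: 10.25
eef_pos: [446.0, -58.5, 397.1]
eef_rot: [-3.141, 0.002, -0.088]
wrist_force: [1.4, -0.4, -3.3]
finger_gap: 40.0
finger_force: 30.0
```

step_arm:
  increments:
    - [[0, 0, 0, 0, 0.8, 0, 1], [0, 0, 0, 0, 0.8, 0, 1], [0, 0, 0, 0, 0.7, 0, 1], [0, 0, 0, 0, 0.35, 0, 1], [0, 0, 0, 0, 0, 0, 1]]

```text
clock: 10.75
eef_pos: [436.9, -163.9, 397.3]
eef_rot: [-3.141, 0.002, -0.09]
wrist_force: [-0.1, 0.9, -5.0]
finger_gap: 40.1
finger_force: 30.0
```

```bash
python3 go.py 437 -163.7 265 -0.088
```

```text
t 10.75 pos [ 436.9 -163.9  397.3] rpy [-3.141e+00  2.000e-03 -9.000e-02] F [-0.1  0.9 -5. ] gap 40.1
turn(frac) [-0.001  0.002 -0.003] shift/40 after turn [ 1.000e-03 -4.000e-03  3.307e+00]
```

step_arm:
  increments:
    - [[0, 0, 0, 0, 0, 0.6, 1], [0, 0, 0, 0, 0, 0.8, 1], [0, 0, 0, 0, 0, 0.8, 1], [0, 0, 0, 0, 0, 0.8, 1], [0, 0, 0, 0, 0, 0.6, 1]]

```text
clock: 11.25
eef_pos: [436.8, -161.5, 252.1]
eef_rot: [-3.141, 0.002, -0.087]
wrist_force: [0.3, 0.5, -4.3]
finger_gap: 40.1
finger_force: 30.0
```

step_arm:
  increments:
    - [[0, 0, 0, 0, 0, 0.35, 1], [0, 0, 0, 0, 0, 0.1, 1], [0, 0, 0, 0, 0, 0, 1], [0, 0, 0, 0, 0, 0, 1], [0, 0, 0, 0, 0, 0, 1]]

```text
clock: 11.75
eef_pos: [437.4, -162.7, 237.1]
eef_rot: [3.141, -0.001, -0.088]
wrist_force: [0.1, -0.2, -4.1]
finger_gap: 40.1
finger_force: 30.0
```

```bash
python3 go.py 437 -163.7 235 -0.088; python3 - <<'E'
from cell import optics
import cv2,numpy as np
c=optics.camera("top"); np.savez("top3.npz",**c); f=c["frame"][:,:,::-1]
s=optics.camera("scene"); np.savez("sc3.npz",**s); g=s["frame"][:,:,::-1]
im=np.hstack([cv2.resize(f[180:280,300:400],(400,400),interpolation=cv2.INTER_CUBIC),cv2.resize(g[190:290,260:360],(400,400),interpolation=cv2.INTER_CUBIC)])
cv2.imwrite("pics/p3.png",im)
E
```

```text
t 11.75 pos [ 437.4 -162.7  237.1] rpy [ 3.141e+00 -1.000e-03 -8.800e-02] F [ 0.1 -0.2 -4.1] gap 40.1
turn(frac) [ 0.001 -0.002  0.   ] shift/40 after turn [-0.007  0.026  0.052]
```

View pics/p3.png

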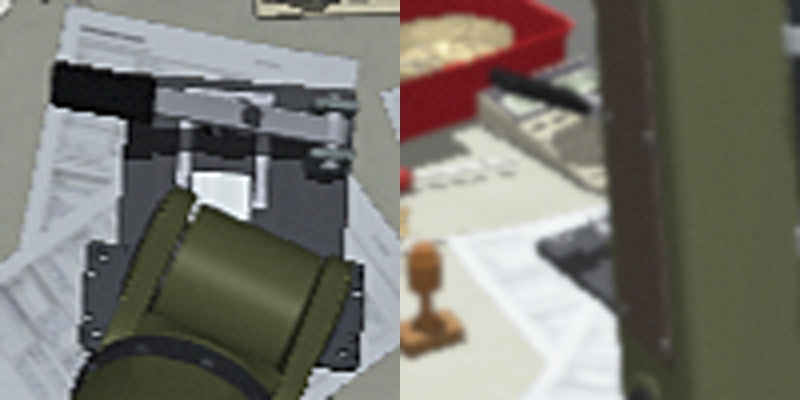

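The thin end shows at about (193–250,172) in the top crop, between the rails at about (184) and (262). I'll zoom in.

```bash
python3 - <<'E'
import cv2,numpy as np
f=np.load("top3.npz")["frame"][:,:,::-1]
cv2.imwrite("pics/p4.png",cv2.resize(f[200:240,335:375],(600,600),interpolation=cv2.INTER_LINEAR))
E
```

```text
(no output)
```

View pics/p4.png

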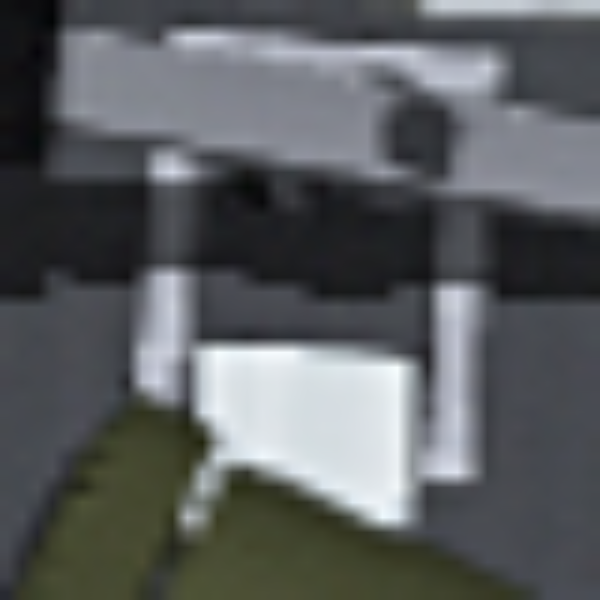

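```bash
python3 - <<'E'
import numpy as np
from h import *
d=dict(np.load("top3.npz"))
C=lambda x,y,z:ray(d,335+x/15-.5,200+y/15-.5,z)
yaw=-.088; c,s=np.cos(yaw),np.sin(yaw)
loc=lambda p:np.round([(c*p[0]+s*p[1]),(-s*p[0]+c*p[1])],1)
P={"railL_a":(167,300,23),"railL_b":(157,390,23),"railR_a":(461,300,23),"railR_b":(452.5,470,23),"slabL":(193,347,46.8),"slabR":(415,358,46.8),"stopL":(170,45,23),"stopR":(500,75,23),"slabR2":(410,525,46.8)}
for k,v in P.items(): p=C(*v); print(k,np.round(p,1),"press axes",loc(p))
print("tcp",loc([437.4,-162.7]))
E
```

```text
railL_a [ 550.4 -145.8   23. ] press axes [561.  -96.9]
railL_b [ 533.6 -143.8   23. ] press axes [544.2 -96.3]
railR_a [ 549.9 -200.2   23. ] press axes [ 565.3 -151.1]
railR_b [ 518.2 -198.1   23. ] press axes [ 533.6 -151.8]
slabL [ 538.3 -149.4   46.8] press axes [ 549.3 -101.5]
slabR [ 535.9 -189.8   46.8] press axes [ 550.5 -142. ]
stopL [ 598.1 -147.1   23. ] press axes [608.7 -93.9]
stopR [ 591.9 -208.2   23. ] press axes [ 608.  -155.4]
slabR2 [ 505.2 -188.4   46.8] press axes [ 519.9 -143.3]
tcp [ 450.  -123.6]
```

step_arm:
  increments:
    - [[0, 0, 0, 0, 0.055, 0.2, 1], [0, 0, 0, 0, 0, 0.15, 1], [0, 0, 0, 0, 0, 0.04, 1], [0, 0, 0, 0, 0, 0, 1], [0, 0, 0, 0, 0, 0, 1]]

```text
clock: 12.35
eef_pos: [436.9, -165.0, 220.4]
eef_rot: [-3.141, 0.0, -0.088]
wrist_force: [-0.5, -0.1, -4.4]
finger_gap: 39.7
finger_force: 30.0
```

```bash
python3 go.py 437.4 -165 220.5 -0.088
```

```text
t 12.35 pos [ 436.9 -165.   220.4] rpy [-3.141  0.    -0.088] F [-0.5 -0.1 -4.4] gap 39.7
turn(frac) [-0.  0. -0.] shift/40 after turn [ 0.012 -0.002 -0.003]
```

step_arm:
  increments:
    - [[0, 0, 0, 0, 0, 0.02, 1], [0, 0, 0, 0, 0, 0.02, 1], [0, 0, 0, 0, 0, 0, 1]]

```text
clock: 12.65
eef_pos: [437.0, -165.0, 220.2]
eef_rot: [3.142, -0.0, -0.088]
wrist_force: [-10.5, 3.7, 20.9]
finger_gap: 40.1
finger_force: 30.0
```

step_arm:
  increments:
    - [[0, 0, 0, 0.1, 0, 0, 1], [0, 0, 0, 0.1, 0, 0, 1], [0, 0, 0, 0.1, 0, 0, 1], [0, 0, 0, 0.1, 0, 0, 1], [0, 0, 0, 0, 0, 0, 1]]

```text
clock: 13.15
eef_pos: [452.8, -166.6, 220.0]
eef_rot: [3.141, 0.001, -0.088]
wrist_force: [-12.8, 1.3, 19.2]
finger_gap: 40.3
finger_force: 30.0
```

step_arm:
  increments:
    - [[0, 0, 0, 0, 0, -0.03, 1], [0, 0, 0, 0.15, 0, 0, 1], [0, 0, 0, 0.15, 0, 0, 1], [0, 0, 0, 0.15, 0, 0, 1], [0, 0, 0, 0, 0, 0, 1]]

```text
clock: 13.65
eef_pos: [471.6, -168.1, 220.1]
eef_rot: [3.142, -0.0, -0.088]
wrist_force: [2.5, -0.4, -0.2]
finger_gap: 39.7
finger_force: 30.0
```

step_arm:
  increments:
    - [[0, 0, 0, 0.1, 0, 0, 1], [0, 0, 0, 0.1, 0, 0, 1], [0, 0, 0, 0.08, 0, 0, 1], [0, 0, 0, 0, 0, 0, 1]]

```text
clock: 14.05
eef_pos: [482.3, -169.0, 220.2]
eef_rot: [3.142, -0.0, -0.088]
wrist_force: [-0.9, -0.3, -4.1]
finger_gap: 39.9
finger_force: 30.0
```

step_arm:
  increments:
    - [[0, 0, 0, 0.05, 0, 0, 1], [0, 0, 0, 0.05, 0, 0, 1], [0, 0, 0, 0, 0, 0, 1]]

```text
clock: 14.35
eef_pos: [486.1, -169.4, 220.3]
eef_rot: [3.142, -0.0, -0.088]
wrist_force: [-0.4, -0.3, -3.7]
finger_gap: 40.1
finger_force: 30.0
```

step_arm:
  increments:
    - [[0, 0, 0, 0.04, 0, 0, 1], [0, 0, 0, 0.04, 0, 0, 1], [0, 0, 0, 0, 0, 0, 1]]

```text
clock: 14.65
eef_pos: [488.9, -169.6, 220.1]
eef_rot: [-3.141, 0.002, -0.088]
wrist_force: [-5.0, 0.8, -1.3]
finger_gap: 39.4
finger_force: 30.0
```

step_arm:
  increments:
    - [[0, 0, 0, 0.02, 0, 0, 1], [0, 0, 0, 0, 0, 0, 1]]

```text
clock: 14.85
eef_pos: [489.2, -169.7, 220.0]
eef_rot: [-3.141, 0.004, -0.088]
wrist_force: [-14.1, 1.4, 5.7]
finger_gap: 39.5
finger_force: 30.0
```

step_arm:
  increments:
    - [[0, 0, 0, -0.02, 0, 0.01, 1], [0, 0, 0, 0, 0, 0, 0.05], [0, 0, 0, 0, 0, 0, -0.2], [0, 0, 0, 0, 0, 0, -0.4], [0, 0, 0, 0, 0, 0, -0.6]]

```text
clock: 15.35
eef_pos: [489.3, -169.6, 220.0]
eef_rot: [3.141, -0.0, -0.088]
wrist_force: [0.2, -0.2, 0.1]
finger_gap: 65.2
finger_force: 0.0
```

step_arm:
  increments:
    - [[0, 0, 0, 0, 0, 0, -0.8], [0, 0, 0, 0, 0, 0, -0.8], [0, 0, 0, 0, 0, 0, -0.8], [0, 0, 0, 0, 0, 0, -0.8], [0, 0, 0, 0, 0, 0, -0.8]]

```text
clock: 15.85
eef_pos: [489.2, -169.6, 219.8]
eef_rot: [3.142, -0.0, -0.088]
wrist_force: [-0.2, -0.7, 0.1]
finger_gap: 84.9
finger_force: 0.0
```

step_arm:
  increments:
    - [[0, 0, 0, 0, 0, -0.3, -0.8], [0, 0, 0, 0, 0, -0.6, -0.8], [0, 0, 0, 0, 0, -0.8, -0.8], [0, 0, 0, 0, 0, -0.8, -0.8], [0, 0, 0, 0, 0, -0.8, -0.8]]

```text
clock: 16.35
eef_pos: [488.9, -169.5, 354.1]
eef_rot: [3.141, -0.001, -0.088]
wrist_force: [-0.1, -0.6, 0.3]
finger_gap: 84.9
finger_force: 0.0
```

step_arm:
  increments:
    - [[0, 0, 0, 0, 0, -0.8, 1], [0, 0, 0, -0.5, 0, -0.4, 1], [0, 0, 0, -0.8, 0, 0, 1], [0, 0, 0, -0.8, 0, 0, 1], [0, 0, 0, -0.8, 0, 0, 1]]

```text
clock: 16.85
eef_pos: [372.2, -159.0, 400.6]
eef_rot: [3.141, -0.001, -0.088]
wrist_force: [0.2, -0.6, 0.1]
finger_gap: 48.1
finger_force: 0.0
```

```bash
python3 go.py 576 -95 380 -0.088; python3 - <<'E'
from cell import optics
import cv2,numpy as np
c=optics.camera("top"); np.savez("top4.npz",**c); f=c["frame"][:,:,::-1]
cv2.imwrite("pics/p5.png",cv2.resize(f[190:270,310:400],(675,600),interpolation=cv2.INTER_CUBIC))
E
```

```text
t 16.85 pos [ 372.2 -159.   400.6] rpy [ 3.141e+00 -1.000e-03 -8.800e-02] F [ 0.2 -0.6  0.1] gap 48.1
turn(frac) [ 0.001 -0.001  0.   ] shift/40 after turn [ 4.935 -2.043  0.515]
```

View pics/p5.png

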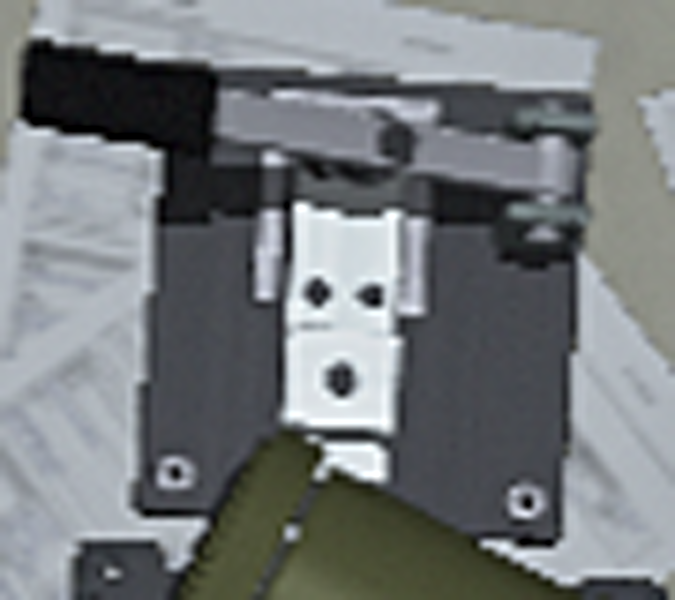

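The block is home and straight between the rails (hole at about (340,378), rails at about (268) and (413)). Now the lever.

```bash
python3 go.py 576 -88 400 -0.088
```

```text
t 16.9 pos [ 369.3 -158.5  400.5] rpy [ 3.141  0.    -0.088] F [ 0.9 -1.3  1.1] gap 43.9
turn(frac) [0.    0.001 0.   ] shift/40 after turn [ 4.991 -2.211  0.012]
```

step_arm:
  increments:
    - [[0, 0, 0, 0.8, -0.36, 0, 1], [0, 0, 0, 0.8, -0.36, 0, 1], [0, 0, 0, 0.8, -0.36, 0, 1], [0, 0, 0, 0.8, -0.36, 0, 1], [0, 0, 0, 0.8, -0.36, 0, 1]]

```text
clock: 17.4
eef_pos: [540.4, -101.0, 400.8]
eef_rot: [3.141, -0.001, -0.088]
wrist_force: [0.1, -1.6, 0.0]
finger_gap: 4.0
finger_force: 0.0
```

step_arm:
  increments:
    - [[0, 0, 0, 0.6, -0.28, 0, 1], [0, 0, 0, 0.31, -0.13, 0, 1], [0, 0, 0, 0, 0, 0, 1], [0, 0, 0, 0, 0, 0, 1], [0, 0, 0, 0, 0, 0, 1]]

```text
clock: 17.9
eef_pos: [576.3, -88.9, 400.3]
eef_rot: [3.141, -0.0, -0.089]
wrist_force: [-1.0, -0.3, -0.4]
finger_gap: 0.5
finger_force: 0.0
```

```bash
python3 go.py 576 -88 360 -0.088
```

```text
t 17.9 pos [576.3 -88.9 400.3] rpy [ 3.141 -0.    -0.089] F [-1.  -0.3 -0.4] gap 0.5
turn(frac) [ 0.    -0.    -0.001] shift/40 after turn [-0.01  -0.023  1.008]
```

step_arm:
  increments:
    - [[0, 0, 0, 0, 0, 0.4, 1], [0, 0, 0, 0, 0, 0.4, 1], [0, 0, 0, 0, 0, 0.2, 1], [0, 0, 0, 0, 0, 0.2, 1], [0, 0, 0, 0, 0, 0.2, 1]]

```text
clock: 18.4
eef_pos: [576.9, -88.8, 344.3]
eef_rot: [3.142, -0.002, -0.088]
wrist_force: [-0.8, 1.3, 3.8]
finger_gap: 0.6
finger_force: 1.3
```

step_arm:
  increments:
    - [[0, 0, 0, 0, 0, 0.2, 1], [0, 0, 0, 0, 0, 0.2, 1], [0, 0, 0, 0, 0, 0.2, 1], [0, 0, 0, 0, 0, 0.2, 1], [0, 0, 0, 0, 0, 0, 1]]

```text
clock: 18.9
eef_pos: [577.0, -88.7, 310.7]
eef_rot: [3.142, 0.001, -0.088]
wrist_force: [1.2, -1.1, 3.4]
finger_gap: 0.4
finger_force: 1.8
```

step_arm:
  increments:
    - [[0, 0, 0, 0, 0, 0.2, 1], [0, 0, 0, 0, 0, 0.2, 1], [0, 0, 0, 0, 0, 0.2, 1], [0, 0, 0, 0, 0, 0.15, 1], [0, 0, 0, 0, 0, 0, 1]]

```text
clock: 19.4
eef_pos: [577.2, -88.3, 281.8]
eef_rot: [-3.141, -0.001, -0.088]
wrist_force: [0.7, 4.9, 5.5]
finger_gap: 0.3
finger_force: 3.3
```

step_arm:
  increments:
    - [[0, 0, 0, 0, 0, 0.1, 1], [0, 0, 0, 0, 0, 0.1, 1], [0, 0, 0, 0, 0, 0.06, 1], [0, 0, 0, 0, 0, 0, 1], [0, 0, 0, 0, 0, 0, 1]]

```text
clock: 19.9
eef_pos: [577.3, -88.0, 272.3]
eef_rot: [-3.14, -0.001, -0.088]
wrist_force: [0.0, 7.4, 8.9]
finger_gap: 0.5
finger_force: 4.6
```

```bash
python3 go.py 576 -88 271 -0.088; python3 - <<'E'
from cell import optics
import cv2,numpy as np
c=optics.camera("top"); f=c["frame"][:,:,::-1]
g=optics.camera("scene")["frame"][:,:,::-1]
cv2.imwrite("pics/p6.png",np.hstack([cv2.resize(f[180:280,300:400],(400,400),interpolation=cv2.INTER_CUBIC),cv2.resize(g[180:300,240:360],(400,400),interpolation=cv2.INTER_CUBIC)]))
E
```

```text
t 19.9 pos [577.3 -88.  272.3] rpy [-3.14e+00 -1.00e-03 -8.80e-02] F [0.  7.4 8.9] gap 0.5
turn(frac) [-0.001 -0.002  0.   ] shift/40 after turn [-0.032  0.002  0.032]
```

View pics/p6.png

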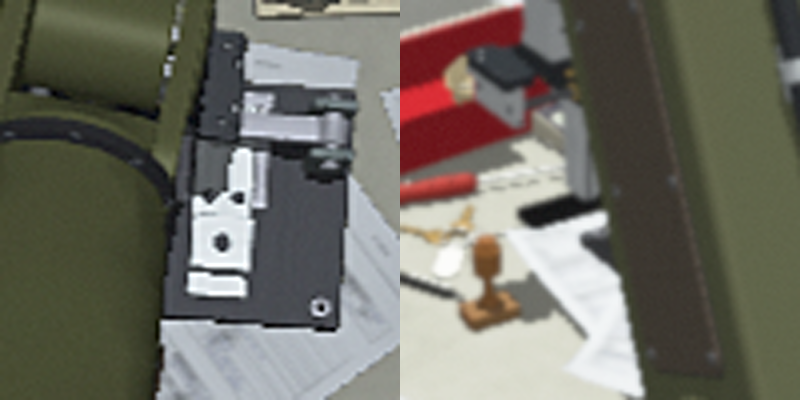

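The picture shows the lever level, with the tip at 73 mm and about 9 N as expected. The block's hole at about (222,240) is still in line and the stamp still stands at (490,280). Handing in.

```bash
python3 -c "
from cell import workorder
print(workorder.sign_off())"
```

```text
the job is handed in; nothing more can be done
None
```

I handed the job in with the vise jaw drawn back, the block home against the press's end stop and released, and the arm holding the lever about level at roughly 9 N; the system gave no pass or fail verdict.

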